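# Take the bayonet cover off a bench lamp

## Robot

A 7-joint arm with a two-finger parallel gripper is mounted at the origin on the work surface. World frame = base frame: x ahead of the robot, y to its left, z up, the work surface at z = 0. Lengths are in m, angles in rad, forces in N, time in s.
With the tool pointing down it reaches from about 0.425 to 0.925 m from the base axis. Payload 6.8 kg.
Tool frame: the origin (TCP) lies midway between the tips of the shut fingers; the grasp point (between the pads) lies 19 mm behind it; y points along the fingers, z is the direction in which the jaws open and shut, and the axes are right-handed (so a half turn about y gives the same grasp; the last joint's range is limited). The gripper opens to 85 mm and grips with 20 to 120 N. Pads are 22 mm wide; open, the fingers measure 114 mm over their backs; the gripper's body (76 mm by 85 mm) begins 54 mm behind the grasp point. The pads swing forward as they close: fully open they stand 13 mm farther back than shut.
Start: joints at [-1.324, 0.477, 0.022, 1.555, -0.011, 1.109, -0.083], TCP at [0.234, 0.633, 0.231] pointing down, gripper open.
Joint ranges: [-2.96, 2.96], [-0.34, 2.1], [-1.41, 1.46], [0.24, 2.44], [-1.37, 4.51], [0.17, 1.92], [-2.96, 2.96]. Speed limits (rad/s): [2.39, 2.39, 3.14, 3.14, 3.14, 3.14, 3.14].

## Interface

Orientations are given as a unit quaternion [w, x, y, z].
In Python, from station import bot gives the robot as it stands. The module is installed in compiled form; this text tells all that it offers.
- The arm moves only by the shell command python3 -m crank 'ROWS' [FORCE]. ROWS is JSON, a list of rows, each an object with "linear": the shift along the tool's x, y, z in m, a list of three; "dr": the turn, a rotation vector about the tool's x, y, z in degrees, a list of three; "hand": the gripper command: -1 is shut, 1 is fully open, values between are in proportion. A call has 1 to 10 rows; each row is the pose to reach, as a shift and turn from the pose commanded when the call began, along the tool's axes at that moment; what a row does not reach only later rows make up. A row lasts 1/12 s, in which the tool goes at most 41.7 mm and 7.16 degrees, less where a joint would pass 70% of its speed; a pose out of reach is approached as far as the arm can. A call with a gripper value outside its range is refused whole. The fingers move at their own pace and stop on an object; FORCE is the grip in N (left out, the last holds). Time passes only in rows, so rows that repeat a pose let the fingers close. It gives the time, the measured TCP pose, the force and the opening at its end, in the units of the state.
- bot.get_obs(): the state, without advancing time (a new reading comes with each control period).
- bot.read_camera(name): name is "side" or "top" or "wrist"; returns the picture (384x512x3 uint8, blue, green, red); there is no depth.
- bot.camera_params(name): a dict with "K" (3x3 intrinsics, pixels), "R" (3x3) and "t" (3): a world point X has camera coordinates R X + t; the wrist camera has in their place "hand_eye" (4x4, takes a point from camera to tool coordinates, whose origin is the TCP and whose axes are the tool frame's). Camera axes: x right, y down, z forward; pixel columns grow to the right and rows downward; lengths in m; the calibration is good to about 2 mm. A picture is of the moment at which its call begins: read the wrist's pose just before it. camera_params takes no time and is no camera call.
- bot.hand_in(): hands the job in, once; it reports no verdict.
Trained networks look in the newest picture that a camera, given by its name, has taken for a name from the list of things; names that differ only in an ending like _2 or _b are one class to them, and where a whole thing is asked for, a point or a joint stands for the part that bears it (a point fixed in the world has none). Each returns a list of dicts, best first, with "score" (0 to 1); they miss things now and then, are a little off and sometimes report something else, mostly with a low value. They report only what shows in the picture. A call takes as long as a camera call.
- bot.search_frame(camera, target): "extent" ([left, top, right, bottom] in pixels, round what is visible of it).
- bot.cut_out(camera, target): "pixels" (384x512 bool, what is visible of it) and "extent" ([left, top, right, bottom] in pixels, round what is visible of it).
- bot.place_of(camera, target): "xy" ([column, row] in pixels: a listed point, or the origin of a listed thing).
The state is a dict: "t": time; "q": joint angles; "joint_vel": joint speeds; "joint_torque": joint torques, N m; "eef_pos": TCP position; "tool_rot": TCP orientation; "contact_force": force on the tool from outside, world axes, zero at the start; "torque": the same for the moment, N m; "gripper_width": opening from 0.0 (shut) to 1.0 (fully open).
Only numpy, scipy, OpenCV 4.12 (cv2) and the standard library are available. Lean on these libraries where they do the work, as an engineer would, in place of code of your own. Each camera call takes 0.05 s, during which the arm holds its last target. There are 200 camera calls.

## Task

Open the bench lamp: press its sprung cover down to the stop and, keeping it down, twist it about a quarter turn anticlockwise (seen from above) until it is free, then lift it off. Press and twist with feeling, never hard. Set the cover down right way up on the floor of the grey parts tray before letting go of it, and leave the screwdriver and the jar where they are.

Things in the scene. Friction and masses are not known exactly. Their poses are not given: they have to be found in the camera images.
- cover_grip (a point): Grip point of the loose bare-aluminium lamp cover (about 180 g), on its axis inside the upright flat grip bar, which is 60 mm long (x), 18 mm wide (y), 52 mm high. It lies 14 mm below the bar's top, 38 mm above the top of the disc under the bar and 52 mm above the cover's flat underside. z is up along the axis. The cover is the same after half a turn.
- cover: The same cover, on the lamp at the start: disc 68 mm across, 14 mm thick, the bar on top, and two opposite lugs (14 mm wide, 6 mm thick, 4 mm above the underside) reaching 45 mm from the axis along +x and -x. Origin at the centre of the underside, axes as the grip point's.
- housing: Lamp housing, fixed to the table: grey tube 108 mm across on a black round base of 140 mm, black 30 mm terminal block at the foot on its +x side. Origin on the tube's axis at table height, z up. Locked, the cover's x axis lies along the housing's x (either way round, up to 6 degrees of play), its underside 75 mm above the table. More than 45 N between cover and housing damages it.
- housing_rim (a point): Centre of the housing's rim, 90 mm above the table. A spring pushes the cover up (7 N, plus 0.4 N per mm pressed). Two lower lips bar the lugs' way until the cover is pressed 3 to 11 mm: the depth differs each time and cannot be seen. A rigid stop, felt as a sharp rise of force, comes 2 mm below that depth.
- housing_flange (a point): Underside of the rim's inward flange (bore 74 mm, 5 mm thick), on the axis, 85 mm above the table; it covers the lugs in their locked place. Held down, the cover turns anticlockwise seen from above; its lugs are clear about 70 degrees from the locked place and end stops halt it at 90 degrees. Once clear, the spring raises it 8 mm and it lifts straight out.
- tray: Open grey plastic parts tray, fixed to the table, 170 mm (x) by 190 mm (y) outside, 28 mm high, walls and floor 5 mm thick; origin at the centre of its underside, z up. Lamp and tray swap sides from time to time.
- screwdriver: Screwdriver 180 mm long lying between lamp and tray, along its x; a bystander. Origin under its middle.
- jar: Closed glass jar 60 mm across, 80 mm high, standing beyond the lamp and tray; a bystander. Origin at the centre of its foot.

How it is judged:
On the way, in this order (a step that is already met when the one before it is completed fails the run):
1. the cover is turned free, over 63 degrees from locked, while still down in the lamp (angle between the x axis of cover and the x axis of housing, either way round above 1.1 rad and z of cover_grip in the frame of housing below 0.137 m and horizontal distance between cover_grip and housing below 0.01 m), for 0.1 s.
2. the cover stands on the tray while still held (contact force between cover and tray above 0.3 N and contact force between the fingers and cover above 0.5 N and angle between cover's own z axis and vertical below 0.15 rad), for 0.1 s.
At the end, for the whole second after the job is handed in: The cover stands upright (within 6 degrees) and at rest on the floor of the tray, its axis within 60 mm (tray x) and 70 mm (tray y) of the tray's centre (z of cover_grip in the frame of tray below 0.061 m and x of cover_grip in the frame of tray between -0.06 and 0.06 m and y of cover_grip in the frame of tray between -0.07 and 0.07 m and angle between cover's own z axis and vertical below 0.1 rad and linear speed of cover below 0.02 m/s); the robot touches nothing.
It fails at once if the cover is forced against the lamp with more than 45 N (contact force between cover and housing above 45 N).
It fails at once if the screwdriver or the jar is shifted by more than 20 mm (distance of any of screwdriver, jar from where it was at the start of the episode above 0.02 m).
It also fails if it takes over 51 s, if anything falls off the work surface, if the arm or the gripper's body presses on something with over 40 N, if the wrist force passes 120 N, or if a joint passes its speed limit or range.

## Working session

There is one attempt and no reset: what is moved stays moved. The work goes in short steps, Python scripts to look and compute and a shell command to move; the robot and the scene stay as the last step left them, time stands still between calls to the robot, and variables do not carry over. Pictures are saved under pics/ and viewed, about 8 in all and at most 12, crops included, and the job is handed in when it is done.

```bash
mkdir -p pics; cat > h.py <<'E'
import numpy as np, cv2
from scipy.spatial.transform import Rotation as Ro
from station import bot
def rot(q): return Ro.from_quat([q[1],q[2],q[3],q[0]]).as_matrix()
def cam(name, o):
    p=bot.camera_params(name); K=np.array(p["K"])
    if name=="wrist":
        H=np.array(p["hand_eye"]); Rt=rot(o["tool_rot"]); Rw=Rt@H[:3,:3]; c=Rt@H[:3,3]+np.array(o["eef_pos"])
    else:
        R=np.array(p["R"]); Rw=R.T; c=-R.T@np.array(p["t"])
    return K,Rw,c
def px2w(name,uv,z,o=None):
    K,Rw,c=cam(name,o); d=Rw@np.linalg.solve(K,[uv[0],uv[1],1.]); return c+d*(z-c[2])/d[2]
E
python3 - <<'E'
from h import *
o=bot.get_obs(); print({k:np.round(v,3).tolist() for k,v in o.items()}); print(np.round(rot(o["tool_rot"]),3))
ims=[bot.read_camera(n) for n in("top","side")]
cv2.imwrite("pics/a.png",cv2.resize(np.hstack(ims),(800,300)))
Z={"cover_grip":.127,"housing":0,"housing_rim":.09,"tray":0,"screwdriver":0,"jar":0}
for n in("top","side"):
  for k,z in Z.items():
    for r in bot.place_of(n,k)[:2]: print(n,k,round(r["score"],2),np.round(r["xy"],1),np.round(px2w(n,r["xy"],z),3))
E
```

```text
{'t': 0.0, 'q': [-1.324, 0.478, 0.022, 1.556, -0.011, 1.109, -0.083], 'joint_vel': [-0.0, -0.001, 0.001, -0.001, -0.003, -0.002, 0.001], 'joint_torque': [0.001, -59.645, 1.609, -28.119, 0.013, 0.009, 0.0], 'eef_pos': [0.234, 0.632, 0.23], 'tool_rot': [-0.695, 0.697, -0.125, 0.125], 'contact_force': [0.813, -0.638, -0.62], 'torque': [0.016, 0.007, 0.034], 'gripper_width': 1.004}
[[ 0.938 -0.     0.347]
 [-0.347 -0.002  0.938]
 [ 0.    -1.    -0.002]]
top cover_grip 0.87 [406.3 243.5] [ 0.51  -0.234  0.127]
top housing 0.95 [385.  242.5] [ 0.508 -0.231  0.   ]
top tray 0.58 [186.7 217.7] [0.561 0.164 0.   ]
top screwdriver 0.73 [264.3 257. ] [0.481 0.007 0.   ]
top jar 0.96 [295.8 129.9] [ 0.737 -0.061  0.   ]
side cover_grip 0.79 [236.4 335.2] [ 0.52  -0.235  0.127]
side housing 0.56 [235.2 370.5] [ 0.517 -0.236  0.   ]
side tray 0.89 [223.  186.3] [0.554 0.161 0.   ]
side screwdriver 0.73 [199.1 251.6] [ 0.483 -0.008  0.   ]
side jar 0.62 [334.  256.5] [ 0.736 -0.066  0.   ]
```

View pics/a.png

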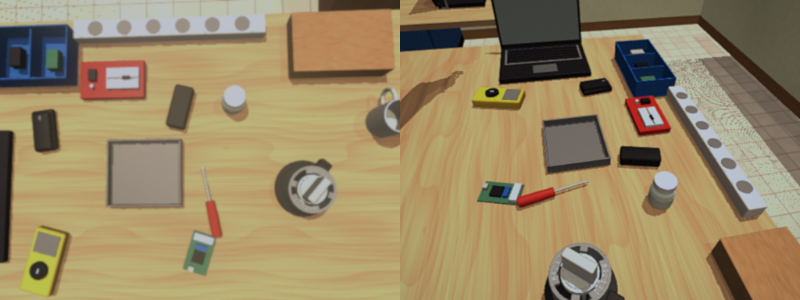

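The lamp is at the right in the top view (full-size pixel about 395,243), with its terminal block up and to the right and the bar diagonal. The tray is at about (187,218), the screwdriver lies between them, and the jar is beyond. I'll go above the lamp via the tray side.

```bash
python3 -m crank '[{"linear":[0.3,-0.03,-0.2],"dr":[0,0,0],"hand":1},{"linear":[0.446,-0.03,-0.296],"dr":[0,0,0],"hand":1},{"linear":[0.446,-0.03,-0.296],"dr":[0,0,0],"hand":1},{"linear":[0.446,-0.03,-0.296],"dr":[0,0,0],"hand":1},{"linear":[0.446,-0.03,-0.296],"dr":[0,0,0],"hand":1},{"linear":[0.446,-0.03,-0.296],"dr":[0,0,0],"hand":1},{"linear":[0.446,-0.03,-0.296],"dr":[0,0,0],"hand":1},{"linear":[0.446,-0.03,-0.296],"dr":[0,0,0],"hand":1},{"linear":[0.446,-0.03,-0.296],"dr":[0,0,0],"hand":1},{"linear":[0.446,-0.03,-0.296],"dr":[0,0,0],"hand":1}]'
```

```text
t: 1.53
eef_pos: [0.4805, 0.2951, 0.2554]
tool_rot: [0.696, -0.696, 0.125, -0.125]
contact_force: [0.9, 0.2, -0.0]
gripper_width: 1.002
```

```bash
python3 -m crank '[{"linear":[0.213,0,-0.485],"dr":[0,0,0],"hand":1},{"linear":[0.213,0,-0.485],"dr":[0,0,0],"hand":1},{"linear":[0.213,0,-0.485],"dr":[0,0,0],"hand":1},{"linear":[0.213,0,-0.485],"dr":[0,0,0],"hand":1},{"linear":[0.213,0,-0.485],"dr":[0,0,0],"hand":1},{"linear":[0.213,0,-0.485],"dr":[0,0,0],"hand":1},{"linear":[0.213,0,-0.485],"dr":[0,0,0],"hand":1},{"linear":[0.213,0,-0.485],"dr":[0,0,0],"hand":1},{"linear":[0.213,0,-0.485],"dr":[0,0,0],"hand":1},{"linear":[0.213,0,-0.485],"dr":[0,0,0],"hand":1}]'
python3 - <<'E'
from h import *
o=bot.get_obs(); print(o["eef_pos"],o["q"])
print(np.array(bot.camera_params("wrist")["hand_eye"]).round(3))
E
```

```text
t: 2.37
eef_pos: [0.5039, -0.1211, 0.2553]
tool_rot: [0.696, -0.696, 0.124, -0.125]
contact_force: [0.5, -1.0, -0.4]
gripper_width: 0.998
[ 0.50393719 -0.12107391  0.25534056] [-0.25771726  0.19741035  0.4331836   1.92247715 -0.09615093  1.0405257
  1.43283992]
[[-0.001  0.953  0.302 -0.078]
 [-0.001 -0.302  0.953 -0.143]
 [ 1.     0.     0.001 -0.   ]
 [ 0.     0.     0.     1.   ]]
```

```bash
python3 -m crank '[{"linear":[0.02,0,-0.035],"dr":[0,7,0],"hand":1},{"linear":[0.035,0,-0.07],"dr":[0,14,0],"hand":1},{"linear":[0.047,0,-0.103],"dr":[0,21,0],"hand":1},{"linear":[0.047,0,-0.103],"dr":[0,28,0],"hand":1},{"linear":[0.047,0,-0.103],"dr":[0,35,0],"hand":1},{"linear":[0.047,0,-0.103],"dr":[0,42,0],"hand":1},{"linear":[0.047,0,-0.103],"dr":[0,49,0],"hand":1},{"linear":[0.047,0,-0.103],"dr":[0,56,0],"hand":1},{"linear":[0.047,0,-0.103],"dr":[0,63,0],"hand":1},{"linear":[0.047,0,-0.103],"dr":[0,70,0],"hand":1}]'
python3 -m crank '[{"linear":[0,0,0],"dr":[0,7,0],"hand":1},{"linear":[0,0,0],"dr":[0,14,0],"hand":1},{"linear":[0,0,0],"dr":[0,21,0],"hand":1},{"linear":[0,0,0],"dr":[0,28,0],"hand":1},{"linear":[0,0,0],"dr":[0,35,0],"hand":1},{"linear":[0,0,0],"dr":[0,42,0],"hand":1},{"linear":[0,0,0],"dr":[0,49,0],"hand":1},{"linear":[0,0,0],"dr":[0,56,0],"hand":1},{"linear":[0,0,0],"dr":[0,63,0],"hand":1},{"linear":[0,0,0],"dr":[0,70,0],"hand":1}]'
python3 -m crank '[{"linear":[0,0,0],"dr":[0,7,0],"hand":1},{"linear":[0,0,0],"dr":[0,14,0],"hand":1},{"linear":[0,0,0],"dr":[0,21,0],"hand":1},{"linear":[0,0,0],"dr":[0,28,0],"hand":1},{"linear":[0,0,0],"dr":[0,35,0],"hand":1},{"linear":[0,0,0],"dr":[0,42,0],"hand":1},{"linear":[0,0,0],"dr":[0,49,0],"hand":1},{"linear":[0,0,0],"dr":[0,49,0],"hand":1}]'
cat > look.py <<'E'
from h import *
import sys
o=bot.get_obs(); im=bot.read_camera("wrist"); cv2.imwrite(sys.argv[1],im)
R=rot(o["tool_rot"]); print("q",o["q"].round(2),"eef",o["eef_pos"].round(4)); print("tool x angle",np.degrees(np.arctan2(R[1,0],R[0,0])))
for k,z in {"cover_grip":.127,"housing":0,"housing_rim":.09,"cover":.075}.items():
  for r in bot.place_of("wrist",k)[:2]: print(k,round(r["score"],2),np.round(r["xy"],1),np.round(px2w("wrist",r["xy"],z,o),4))
E
python3 look.py pics/b.png
```

```text
t: 3.2
eef_pos: [0.5125, -0.2319, 0.255]
tool_rot: [-0.497, 0.497, -0.503, 0.503]
contact_force: [-0.9, 0.8, 0.7]
gripper_width: 1.0
t: 4.03
eef_pos: [0.5126, -0.2318, 0.255]
tool_rot: [0.119, -0.119, 0.697, -0.697]
contact_force: [0.8, -0.2, 0.7]
gripper_width: 1.0
t: 4.7
eef_pos: [0.5127, -0.2316, 0.2547]
tool_rot: [0.18, -0.18, -0.684, 0.684]
contact_force: [-0.2, -0.3, -0.5]
gripper_width: 0.999
q [-0.57  0.54  1.25  1.85 -0.55  1.16 -1.22] eef [ 0.5127 -0.2316  0.2547]
tool x angle 150.46795281505555
cover_grip 0.84 [259.8 186.7] [ 0.5107 -0.2334  0.127 ]
housing_rim 0.73 [258.3 169.8] [ 0.5161 -0.2352  0.09  ]
cover 0.86 [259.8 170.5] [ 0.5117 -0.2344  0.075 ]
```

View pics/b.png

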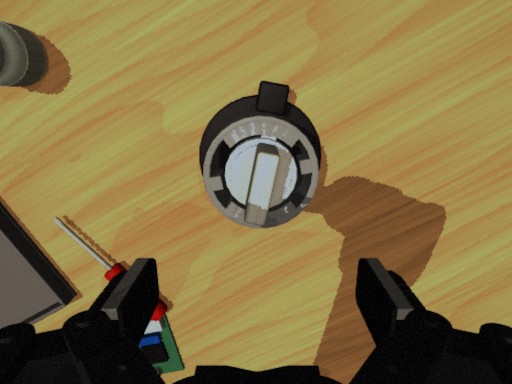

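The wrist view shows the lamp centred at about (260,172), with the terminal block at (273,97) and the bar running from about (269,148) to (256,220). I'll enlarge it to get the bar angle.

```bash
python3 - <<'E'
import cv2
im=cv2.imread("pics/b.png")[75:235,190:335]
cv2.imwrite("pics/c.png",cv2.resize(im,None,fx=3.7,fy=3.7,interpolation=cv2.INTER_CUBIC))
E
```

```text
(no output)
```

View pics/c.png

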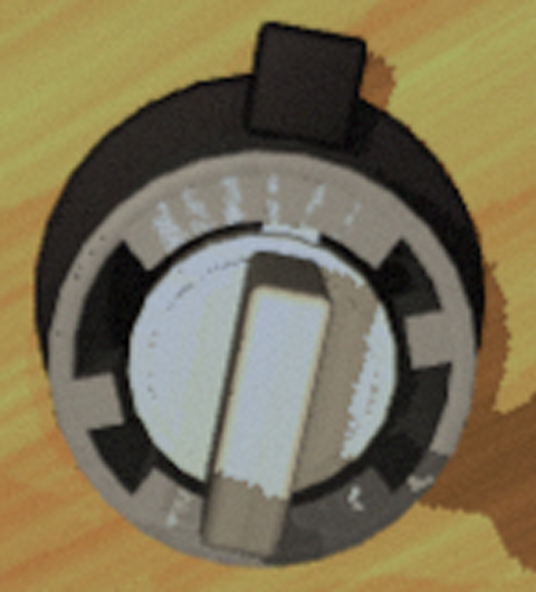

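The crop shows the top face of the bar with corners at about (249,287), (328,297), (276,557) and (203,547).

```bash
python3 - <<'E'
from h import *
o=bot.get_obs()
P=[px2w("wrist",np.array(p)/3.7+[190,75],.141,o)[:2] for p in [(249,287),(328,297),(276,557),(203,547)]]
P=np.array(P);print(P.round(4),P.mean(0))
e=P[0]+P[1]-P[2]-P[3];print("bar ang",np.degrees(np.arctan2(e[1],e[0])),np.linalg.norm(e)/2,np.linalg.norm(P[0]-P[1]))
b=px2w("wrist",np.array([307,80])/3.7+[190,75],.03,o)[:2];h=P.mean(0);print("block ang",np.degrees(np.arctan2(*(b-h)[::-1])))
R=rot(o["tool_rot"]);t=np.r_[P.mean(0),0]-o["eef_pos"];print("tool-frame shift",(R.T@t).round(4))
E
```

```text
[[ 0.5385 -0.2468]
 [ 0.5288 -0.26  ]
 [ 0.4835 -0.2229]
 [ 0.4934 -0.2101]] [ 0.5110622  -0.23495285]
bar ang -39.18102310695636 0.058360427125377215 0.016364945197705337
block ang -40.04948355222454
tool-frame shift [-2.00e-04  2.55e-01  3.50e-03]
```

```bash
python3 -m crank '[{"linear":[0,0.03,0.0035],"dr":[0,5,0],"hand":1},{"linear":[0,0.06,0.0035],"dr":[0,9.7,0],"hand":1},{"linear":[0,0.09,0.0035],"dr":[0,9.7,0],"hand":1},{"linear":[0,0.115,0.0035],"dr":[0,9.7,0],"hand":0.6},{"linear":[0,0.13,0.0035],"dr":[0,9.7,0],"hand":0.2},{"linear":[0,0.14,0.0035],"dr":[0,9.7,0],"hand":-0.2},{"linear":[0,0.1465,0.0035],"dr":[0,9.7,0],"hand":-0.2},{"linear":[0,0.1465,0.0035],"dr":[0,9.7,0],"hand":-0.2},{"linear":[0,0.1465,0.0035],"dr":[0,9.7,0],"hand":-0.2}]' 20; python3 look.py pics/d.png
```

```text
t: 5.7
eef_pos: [0.5112, -0.2355, 0.1092]
tool_rot: [-0.236, 0.237, 0.667, -0.666]
contact_force: [0.9, 0.8, -0.1]
gripper_width: 0.396
q [-0.42  0.71  1.07  1.98 -0.79  0.94 -1.2 ] eef [ 0.5112 -0.2355  0.1092]
tool x angle 140.9824420461373
cover_grip 0.89 [257.9 282.4] [ 0.5102 -0.2355  0.127 ]
cover 0.95 [255.5 232.3] [ 0.511  -0.2345  0.075 ]
```

View pics/d.png

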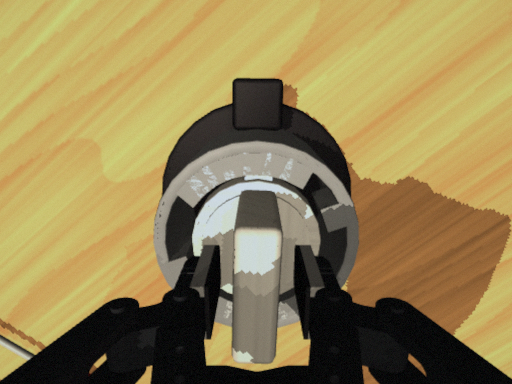

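The fingers straddle the bar symmetrically (bar centre at about column 256, pads at 212 and 308), and it is parallel to the jaws. I'm closing now.

```bash
python3 -m crank '[{"linear":[0,0,0],"dr":[0,0,0],"hand":-0.7},{"linear":[0,0,0],"dr":[0,0,0],"hand":-1},{"linear":[0,0,0],"dr":[0,0,0],"hand":-1},{"linear":[0,0,0],"dr":[0,0,0],"hand":-1},{"linear":[0,0,0],"dr":[0,0,0],"hand":-1}]' 20; python3 -m crank '[{"linear":[0,0,0],"dr":[0,0,0],"hand":-1},{"linear":[0,0,0],"dr":[0,0,0],"hand":-1},{"linear":[0,0,0],"dr":[0,0,0],"hand":-1}]' 70; python3 -m crank '[{"linear":[0,0.0015,0],"dr":[0,0,0],"hand":-1},{"linear":[0,0.0015,0],"dr":[0,0,0],"hand":-1},{"linear":[0,0.0015,0],"dr":[0,0,0],"hand":-1}]'
```

```text
t: 6.37
eef_pos: [0.511, -0.2351, 0.1087]
tool_rot: [-0.236, 0.236, 0.667, -0.666]
contact_force: [0.0, 2.4, 4.7]
gripper_width: 0.203
t: 6.62
eef_pos: [0.511, -0.2351, 0.1085]
tool_rot: [-0.236, 0.236, 0.667, -0.666]
contact_force: [-0.6, 1.8, 4.5]
gripper_width: 0.198
t: 6.87
eef_pos: [0.511, -0.2351, 0.107]
tool_rot: [-0.236, 0.236, 0.667, -0.666]
contact_force: [0.7, 1.8, 5.5]
gripper_width: 0.197
```

```bash
python3 -m crank '[{"linear":[0,0.001,0],"dr":[0,0,0],"hand":-1},{"linear":[0,0.002,0],"dr":[0,0,0],"hand":-1},{"linear":[0,0.0025,0],"dr":[0,0,0],"hand":-1},{"linear":[0,0.0025,0],"dr":[0,0,0],"hand":-1}]';python3 -m crank '[{"linear":[0,0.0007,0],"dr":[0,0,0],"hand":-1},{"linear":[0,0.0007,0],"dr":[0,0,0],"hand":-1}]'
```

```text
t: 7.2
eef_pos: [0.511, -0.235, 0.1045]
tool_rot: [-0.236, 0.236, 0.667, -0.666]
contact_force: [-0.1, 1.3, 6.1]
gripper_width: 0.201
t: 7.37
eef_pos: [0.511, -0.2351, 0.1038]
tool_rot: [-0.236, 0.236, 0.667, -0.666]
contact_force: [0.4, 1.8, 6.4]
gripper_width: 0.195
```

```bash
python3 -m crank '[{"linear":[0,0.0007,0],"dr":[0,0,0],"hand":-1},{"linear":[0,0.0007,0],"dr":[0,0,0],"hand":-1}]'
```

```text
t: 7.53
eef_pos: [0.511, -0.2351, 0.1032]
tool_rot: [-0.236, 0.236, 0.667, -0.666]
contact_force: [0.5, 2.5, 6.0]
gripper_width: 0.197
```

```bash
python3 -m crank '[{"linear":[0,0.0007,0],"dr":[0,0,0],"hand":-1},{"linear":[0,0.0007,0],"dr":[0,0,0],"hand":-1}]'|sed -n '2p;4p'
```

```text
eef_pos: [0.511, -0.2351, 0.1031]
contact_force: [-1.3, 4.2, 13.8]
```

```bash
python3 -m crank '[{"linear":[0,0.0005,0],"dr":[0,0,0],"hand":-1},{"linear":[0,0.0005,0],"dr":[0,0,0],"hand":-1}]'|sed -n '2p;4p'
```

```text
eef_pos: [0.5111, -0.2352, 0.1031]
contact_force: [-2.9, 4.5, 18.5]
```

Stop found at about 5.7 mm. I'll ease off a little and begin twisting.

```bash
python3 -m crank '[{"linear":[0,-0.0008,0],"dr":[0,0,0],"hand":-1},{"linear":[0,-0.0008,0],"dr":[0,-3,0],"hand":-1},{"linear":[0,-0.0008,0],"dr":[0,-6,0],"hand":-1},{"linear":[0,-0.0008,0],"dr":[0,-9,0],"hand":-1},{"linear":[0,-0.0008,0],"dr":[0,-12,0],"hand":-1}]'; python3 -c "
from h import *
o=bot.get_obs();print(o['torque'].round(2),o['q'].round(2))"
```

```text
t: 8.28
eef_pos: [0.511, -0.2357, 0.1032]
tool_rot: [0.164, -0.165, -0.687, 0.688]
contact_force: [-0.9, -0.2, 8.1]
gripper_width: 0.202
[ 0.16  0.12 -0.09] [-0.39  0.68  1.01  1.98 -0.75  0.9  -1.02]
```

```bash
python3 -m crank '[{"linear":[0,0.0002,0],"dr":[0,-4,0],"hand":-1},{"linear":[0,0.0002,0],"dr":[0,-8,0],"hand":-1},{"linear":[0,0.0002,0],"dr":[0,-12,0],"hand":-1},{"linear":[0,0.0002,0],"dr":[0,-16,0],"hand":-1},{"linear":[0,0.0002,0],"dr":[0,-20,0],"hand":-1},{"linear":[0,0.0002,0],"dr":[0,-24,0],"hand":-1},{"linear":[0,0.0002,0],"dr":[0,-28,0],"hand":-1}]'; python3 -c "
from h import *
o=bot.get_obs();print(o['torque'].round(2),o['q'].round(2))"
```

```text
t: 8.87
eef_pos: [0.5114, -0.2359, 0.1031]
tool_rot: [-0.008, 0.006, -0.707, 0.708]
contact_force: [0.6, 0.5, 8.7]
gripper_width: 0.198
[ 0.04  0.02 -0.04] [-0.32  0.62  0.88  1.98 -0.64  0.85 -0.63]
```

```bash
python3 -m crank '[{"linear":[0,0,0],"dr":[0,-4,0],"hand":-1},{"linear":[0,0,0],"dr":[0,-8,0],"hand":-1},{"linear":[0,0,0],"dr":[0,-12,0],"hand":-1},{"linear":[0,0,0],"dr":[0,-16,0],"hand":-1},{"linear":[0,0,0],"dr":[0,-20,0],"hand":-1},{"linear":[0,0,0],"dr":[0,-24,0],"hand":-1},{"linear":[0,0,0],"dr":[0,-28,0],"hand":-1},{"linear":[0,0,0],"dr":[0,-32,0],"hand":-1},{"linear":[0,0,0],"dr":[0,-35,0],"hand":-1}]'; python3 -c "
from h import *
o=bot.get_obs();print(o['torque'].round(2),o['q'].round(2))"
```

```text
t: 9.62
eef_pos: [0.5115, -0.2359, 0.1032]
tool_rot: [-0.22, 0.219, -0.672, 0.673]
contact_force: [0.1, 0.2, 7.6]
gripper_width: 0.198
[ 0.04 -0.01 -0.09] [-0.22  0.55  0.72  1.97 -0.51  0.8  -0.15]
```

```bash
python3 -m crank '[{"linear":[0,0,0],"dr":[0,-3,0],"hand":-1},{"linear":[0,0,0],"dr":[0,-6,0],"hand":-1},{"linear":[0,0,0],"dr":[0,-6,0],"hand":-1},{"linear":[0,0,0],"dr":[0,-6,0],"hand":-1}]'; python3 look.py pics/e.png
```

```text
t: 9.95
eef_pos: [0.5115, -0.2359, 0.1031]
tool_rot: [-0.254, 0.253, -0.66, 0.661]
contact_force: [-0.5, 0.1, 8.3]
gripper_width: 0.205
q [-0.2   0.54  0.7   1.97 -0.48  0.79 -0.07] eef [ 0.5115 -0.2359  0.1031]
tool x angle -138.03113211274746
cover_grip 0.75 [257.6 280.4] [ 0.5144 -0.233   0.127 ]
cover 0.7 [256.6 230.8] [ 0.5135 -0.2334  0.075 ]
```

View pics/e.png

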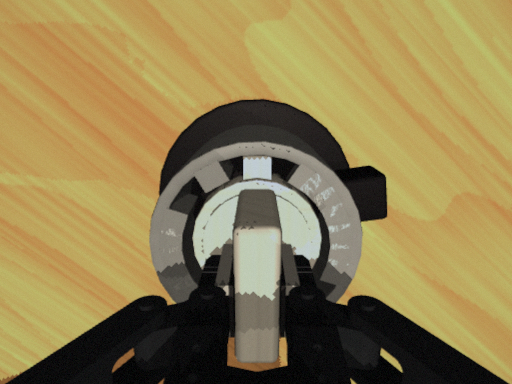

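The lug shows bright in the flange opening at (257,167), and the bar is still square in the jaws. The cover is clear, so I'm lifting gently.

```bash
python3 -m crank '[{"linear":[0,-0.003,0],"dr":[0,0,0],"hand":-1},{"linear":[0,-0.006,0],"dr":[0,0,0],"hand":-1},{"linear":[0,-0.009,0],"dr":[0,0,0],"hand":-1},{"linear":[0,-0.012,0],"dr":[0,0,0],"hand":-1},{"linear":[0,-0.012,0],"dr":[0,0,0],"hand":-1}]'
```

```text
t: 10.62
eef_pos: [0.5113, -0.2357, 0.115]
tool_rot: [-0.254, 0.253, -0.66, 0.661]
contact_force: [1.9, -1.0, 2.5]
gripper_width: 0.203
```

```bash
python3 -m crank '[{"linear":[0,-0.005,0],"dr":[0,0,0],"hand":-1},{"linear":[0,-0.01,0],"dr":[0,0,0],"hand":-1},{"linear":[0,-0.015,0],"dr":[0,0,0],"hand":-1},{"linear":[0,-0.02,0],"dr":[0,0,0],"hand":-1},{"linear":[0,-0.04,0],"dr":[0,0,0],"hand":-1},{"linear":[0,-0.07,0],"dr":[0,0,0],"hand":-1},{"linear":[0,-0.1,0],"dr":[0,0,0],"hand":-1},{"linear":[0,-0.1,0],"dr":[0,0,0],"hand":-1}]'
python3 - <<'E'
from h import *
o=bot.get_obs();ims=[bot.read_camera(n) for n in("top","side")]
cv2.imwrite("pics/f.png",cv2.resize(np.hstack(ims),(800,300)))
c=[]
for n in("top","side"):
  r=bot.cut_out(n,"tray")[0]; m=r["pixels"].astype(np.uint8)
  q=cv2.boxPoints(cv2.minAreaRect(cv2.findNonZero(m))); h=cv2.convexHull(cv2.findNonZero(m))
  a=cv2.approxPolyDP(h,8,True)[:,0]; W=np.array([px2w(n,p,.028)[:2] for p in a]); print(n,r["score"],W.round(3).tolist(),W.mean(0))
R=rot(o["tool_rot"]);print("shift to (.557,.162):",(R.T@(np.array([.557,.162,o["eef_pos"][2]])-o["eef_pos"])).round(4),o["eef_pos"],o["q"].round(2))
E
```

```text
t: 11.28
eef_pos: [0.5129, -0.2369, 0.2196]
tool_rot: [-0.255, 0.251, -0.659, 0.662]
contact_force: [0.3, -1.2, -1.7]
gripper_width: 0.2
top 0.71 [[0.474, 0.069], [0.472, 0.257], [0.639, 0.258], [0.64, 0.072]] [0.55595451 0.16387862]Traceback (most recent call last):
  File "<stdin>", line 6, in <module>
IndexError: list index out of range
```

View pics/f.png

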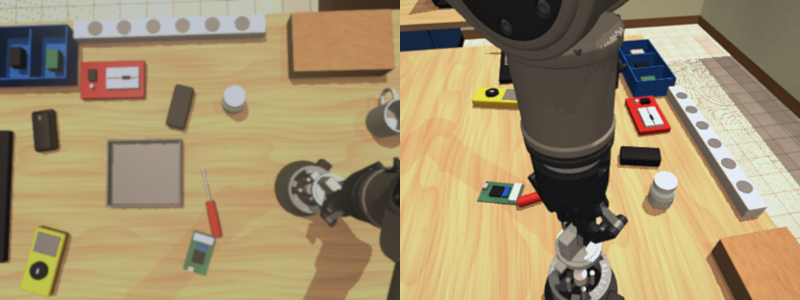

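The cover is held by its bar above the lamp. The screwdriver and jar haven't moved. I'm carrying it to the tray.

```bash
python3 -m crank '[{"linear":[-0.015,-0.005,-0.0135],"dr":[0,0,0],"hand":-1},{"linear":[-0.038,-0.005,-0.034],"dr":[0,0,0],"hand":-1},{"linear":[-0.065,-0.005,-0.058],"dr":[0,0,0],"hand":-1},{"linear":[-0.092,-0.005,-0.082],"dr":[0,0,0],"hand":-1},{"linear":[-0.119,-0.005,-0.107],"dr":[0,0,0],"hand":-1},{"linear":[-0.146,-0.005,-0.131],"dr":[0,0,0],"hand":-1},{"linear":[-0.173,-0.005,-0.155],"dr":[0,0,0],"hand":-1},{"linear":[-0.2,-0.005,-0.179],"dr":[0,0,0],"hand":-1},{"linear":[-0.227,-0.005,-0.204],"dr":[0,0,0],"hand":-1},{"linear":[-0.25,-0.005,-0.224],"dr":[0,0,0],"hand":-1}]'
python3 -m crank '[{"linear":[-0.02,0,-0.018],"dr":[0,0,0],"hand":-1},{"linear":[-0.04,0,-0.036],"dr":[0,0,0],"hand":-1},{"linear":[-0.05,0,-0.045],"dr":[0,0,0],"hand":-1},{"linear":[-0.05,0,-0.045],"dr":[0,0,0],"hand":-1},{"linear":[-0.05,0,-0.045],"dr":[0,0,0],"hand":-1}]'
python3 - <<'E'
from h import *
o=bot.get_obs();im=bot.read_camera("wrist");cv2.imwrite("pics/g.png",im)
print(o["q"].round(2),rot(o["tool_rot"]).round(3))
E
```

```text
t: 12.32
eef_pos: [0.5454, 0.1017, 0.2177]
tool_rot: [0.253, -0.255, 0.66, -0.66]
contact_force: [1.4, -0.2, -1.5]
gripper_width: 0.196
t: 12.73
eef_pos: [0.5531, 0.1652, 0.2182]
tool_rot: [-0.253, 0.254, -0.66, 0.66]
contact_force: [0.6, -1.0, -2.4]
gripper_width: 0.198
[-0.97  0.4   0.75  1.84 -0.32  1.02 -0.93] [[-0.743 -0.002  0.67 ]
 [-0.67  -0.002 -0.743]
 [ 0.003 -1.     0.   ]]
```

View pics/g.png

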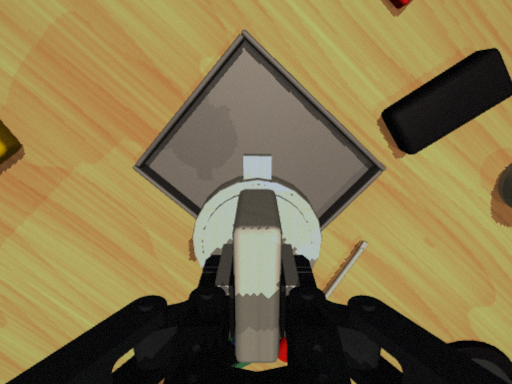

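The cover is still square in the jaws, hanging over the tray (tray corners at about 245,35, 383,168 and 138,168). I'm going straight down.

```bash
python3 -m crank '[{"linear":[0,0.015,0],"dr":[0,0,0],"hand":-1},{"linear":[0,0.045,0],"dr":[0,0,0],"hand":-1},{"linear":[0,0.075,0],"dr":[0,0,0],"hand":-1},{"linear":[0,0.105,0],"dr":[0,0,0],"hand":-1},{"linear":[0,0.13,0],"dr":[0,0,0],"hand":-1},{"linear":[0,0.15,0],"dr":[0,0,0],"hand":-1},{"linear":[0,0.163,0],"dr":[0,0,0],"hand":-1},{"linear":[0,0.17,0],"dr":[0,0,0],"hand":-1},{"linear":[0,0.174,0],"dr":[0,0,0],"hand":-1},{"linear":[0,0.174,0],"dr":[0,0,0],"hand":-1}]'
python3 -m crank '[{"linear":[0,0.001,0],"dr":[0,0,0],"hand":-1},{"linear":[0,0.002,0],"dr":[0,0,0],"hand":-1},{"linear":[0,0.003,0],"dr":[0,0,0],"hand":-1},{"linear":[0,0.003,0],"dr":[0,0,0],"hand":-1}]'
```

```text
t: 13.62
eef_pos: [0.5541, 0.1649, 0.0455]
tool_rot: [-0.253, 0.253, -0.66, 0.66]
contact_force: [0.0, 0.4, -1.9]
gripper_width: 0.201
t: 13.95
eef_pos: [0.5541, 0.1658, 0.0428]
tool_rot: [0.254, -0.253, 0.66, -0.66]
contact_force: [-0.5, 0.8, -3.0]
gripper_width: 0.201
```

```bash
python3 -m crank '[{"linear":[0,0.001,0],"dr":[0,0,0],"hand":-1},{"linear":[0,0.002,0],"dr":[0,0,0],"hand":-1},{"linear":[0,0.003,0],"dr":[0,0,0],"hand":-1},{"linear":[0,0.003,0],"dr":[0,0,0],"hand":-1}]'; python3 -m crank '[{"linear":[0,0.0007,0],"dr":[0,0,0],"hand":-1},{"linear":[0,0.0007,0],"dr":[0,0,0],"hand":-1}]'
```

```text
t: 14.28
eef_pos: [0.5537, 0.1656, 0.0392]
tool_rot: [0.253, -0.253, 0.66, -0.66]
contact_force: [-0.3, 0.3, -2.0]
gripper_width: 0.199
t: 14.45
eef_pos: [0.5538, 0.1656, 0.039]
tool_rot: [0.253, -0.253, 0.66, -0.66]
contact_force: [-2.1, -0.4, 2.4]
gripper_width: 0.204
```

Contact (+4 N). I'll press a touch more, hold, then open and back off.

```bash
python3 -m crank '[{"linear":[0,0.0004,0],"dr":[0,0,0],"hand":-1},{"linear":[0,0.0004,0],"dr":[0,0,0],"hand":-1},{"linear":[0,0.0004,0],"dr":[0,0,0],"hand":-1},{"linear":[0,0.0004,0],"dr":[0,0,0],"hand":-1}]'; python3 -m crank '[{"linear":[0,0,0],"dr":[0,0,0],"hand":-0.4},{"linear":[0,0,0],"dr":[0,0,0],"hand":0.2},{"linear":[0,0,0],"dr":[0,0,0],"hand":0.4},{"linear":[0,0,0],"dr":[0,0,0],"hand":0.4},{"linear":[0,0,0],"dr":[0,0,0],"hand":0.4},{"linear":[0,-0.01,0],"dr":[0,0,0],"hand":0.4},{"linear":[0,-0.04,0],"dr":[0,0,0],"hand":0.4},{"linear":[0,-0.08,0],"dr":[0,0,0],"hand":0.4},{"linear":[0,-0.12,0],"dr":[0,0,0],"hand":0.4},{"linear":[0,-0.15,0],"dr":[0,0,0],"hand":0.4}]';  python3 -m crank '[{"linear":[0,-0.03,0],"dr":[0,0,0],"hand":0.4},{"linear":[0,-0.03,0],"dr":[0,0,0],"hand":0.4},{"linear":[0,-0.03,0],"dr":[0,0,0],"hand":0.4}]'
python3 - <<'E'
from h import *
o=bot.get_obs();ims=[bot.read_camera(n) for n in("wrist","top")]
cv2.imwrite("pics/i.png",cv2.resize(np.hstack(ims),(800,300)))
for n,k,z in(("wrist","cover_grip",.057),("wrist","tray",0),("wrist","cover",.005),("top","screwdriver",0),("top","jar",0)):
  for r in bot.place_of(n,k)[:1]: print(n,k,round(r["score"],2),px2w(n,r["xy"],z,o).round(3))
E
```

```text
t: 14.78
eef_pos: [0.5538, 0.1656, 0.039]
tool_rot: [0.253, -0.253, 0.66, -0.66]
contact_force: [-4.0, 0.1, 7.4]
gripper_width: 0.195
t: 15.62
eef_pos: [0.5547, 0.1651, 0.1919]
tool_rot: [-0.254, 0.252, -0.66, 0.66]
contact_force: [0.9, 1.0, -0.1]
gripper_width: 0.694
t: 15.87
eef_pos: [0.5549, 0.1658, 0.2206]
tool_rot: [0.255, -0.252, 0.661, -0.66]
contact_force: [-0.8, 0.6, -1.2]
gripper_width: 0.694
wrist cover_grip 0.58 [0.552 0.167 0.057]
wrist cover 0.64 [0.553 0.165 0.005]
top screwdriver 0.65 [0.483 0.005 0.   ]
top jar 0.83 [ 0.735 -0.06   0.   ]
```

View pics/i.png

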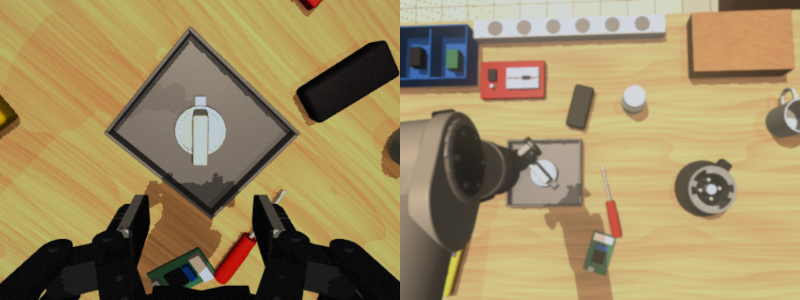

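The cover stands upright at the tray centre (wrist view about 200,130). The gripper is clear, and the screwdriver and jar are in place.

```bash
python3 -c "
from station import bot
print(bot.hand_in())"
```

```text
the job is handed in; nothing more can be done
None
```

The lamp cover is off and standing upright near the centre of the tray. I handed the job in at about 16 s; no verdict was reported.

- **Press:** I gripped the bar and pressed in small steps. The stop came at about 5.7 mm, where the wrist force peaked at about 18.5 N vertically, and I eased off to about 8 N for the twist.
- **Twist:** I turned the cover about 81° anticlockwise with almost no resistance. A close picture showed the lug in the flange opening before I lifted straight out.
- **Placing:** I lowered it onto the tray floor until contact was felt (about 7 N), held it there for a third of a second, then opened and backed off.

**Last checks:**
- The cover is at about (0.553, 0.166), against a tray centre of about (0.556, 0.164).
- The screwdriver and jar read within about 2 mm of their first positions.
- The gripper is well clear of everything.
- The side camera missed the tray once because the arm was in the way, and the last wrist look gave no tray position. The tray centre therefore rests on the top-camera outline, which agrees with the first side and top readings to within about 5 mm.

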